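# Roll two sample vials onto the photo line

### The job

Two capped vials lie on the dark photo mat, one on either side of its yellow band. Without gripping or lifting anything, push on the top of each vial with the fingertips so that it rolls (rather than slides) onto the yellow band, first the blue-capped vial, then the white-capped one. Leave both lying still along the band, each resting on the yellow, and do not disturb the petri dish, the timer or the bottle beside the mat.

Things in the scene. Friction and masses are not known exactly. Their poses are not given: they have to be found in the camera images.
- photo_mat: dark rubber mat, flat and fixed on the worktop, 240 mm (its x) by 270 mm (its y), 3 mm thick, plain flat top. Origin: centre of its underside, so its top is 3 mm above. A yellow band 14 mm wide, flush with the top, runs the mat's whole length along its own y axis through the origin (mat x = 0). Its x axis points roughly away from the robot. The fine white ticks are only a scale.
- vial_blue: amber sample vial with paper label and blue cap: a straight solid cylinder, diameter 28 mm, length 84 mm (cap as wide as the body), about 60 g. Origin: middle of its axis, 14 mm above the mat as it lies. Its y axis is the cylinder's axis, cap at +y; its x and z turn as it rolls. It starts nearly parallel to the band, 40 to 70 mm to one side of it, about 60 mm from the mat's middle along the band.
- vial_white: the same vial with a white cap: same size, origin and axes. It starts on the other side of the band, in the other half of the mat's length, so the two paths do not cross. Left alone, a slowly rolling vial stops within several mm by its own rolling resistance. A fingertip that drags along the top without slipping moves twice as far as the vial rolls; lift it, go back and repeat.
- petri_dish: closed round petri dish, diameter 62 mm, 14 mm tall, loose, on the worktop just off the left (+y) end of the mat; origin at the centre of its underside. Must stay where it is.
- timer_box: small white bench timer, 62 x 66 x 18 mm, loose, on the worktop just off the right (-y) end of the mat; origin at the centre of its underside. Must stay where it is.
- iodine_bottle: small brown reagent bottle with black cap, diameter 52 mm, 110 mm tall, loose, standing behind the mat to the left; origin at the centre of its underside. Must stay where it is.
Not all that is in view belongs to the job. What is shaped like the vial_blue but green is not meant. What is shaped like the vial_white but green is not meant.

How it is judged (in metres and radians):
On the way, in this order (a step that is already met when the one before it is completed fails the run):
1. the blue-capped vial has rolled (turned by about a quarter turn or more) (angle between vial_blue's own z axis and vertical above 1.5 rad).
2. the blue-capped vial rests on the yellow band, still (x of vial_blue in the frame of photo_mat between -0.008 and 0.008 m and linear speed of vial_blue below 0.01 m/s), for 0.1 s.
3. the white-capped vial has rolled (turned by about a quarter turn or more) (angle between vial_white's own z axis and vertical above 1.5 rad).
At the end, for the whole second after the job is handed in: both vials lie at rest on the mat with the middle of their axis within 8 mm of the band's centre line and their axis within 0.2 rad (11 degrees) of the band's direction (all of step 2 and x of vial_white in the frame of photo_mat between -0.008 and 0.008 m and angle between the y axis of each of vial_blue, vial_white and the y axis of photo_mat, either way round below 0.2 rad and z of each of vial_blue, vial_white in the frame of photo_mat below 0.022 m and linear speed of vial_white below 0.01 m/s); the robot touches nothing.
It fails at once if a vial is lifted (more than 12 mm) (height (world z) of any of vial_blue, vial_white above 0.029 m).
It fails at once if the petri dish, timer or bottle is pushed more than 20 mm (distance of any of petri_dish, timer_box, iodine_bottle from where it was at the start of the episode above 0.02 m).
It also fails if it takes over 72 s, if anything falls off the work surface, if the arm or the gripper's body presses on something with over 40 N, if the wrist force passes 120 N, or if a joint passes its speed limit or range.

### The arm

A 7-joint arm with a two-finger parallel gripper is mounted at the origin on a cart in front of the work surface, level with it; the furniture and walls round the work are solid. World frame = base frame: x ahead of the robot, y to its left, z up, the work surface at z = 0. Lengths are in mm, angles in rad, forces in N, time in s.
With the tool pointing down it reaches from about 400 to 850 mm from the base axis. Payload 10.4 kg.
Tool frame: the origin (TCP) lies between the finger pads; the fingertips stand 22 mm ahead of it and the grasp point (between the pads) lies 3 mm ahead of it; z points along the fingers, y is the direction in which the jaws open and shut (so a half turn about z gives the same grasp; the last joint's range is limited). The gripper opens to 87 mm and grips with 3 to 60 N. Pads are 19 mm wide; open, the fingers measure 117 mm over their backs; the gripper's body (75 mm by 190 mm) begins 51 mm behind the grasp point.
Start: joints at [-1.183, 0.332, -0.065, 1.46, 0.022, 1.35, -0.088], TCP at [249.579, 573.027, 244.576] pointing down, gripper open.
Joint ranges: [-2.6, 2.6], [-0.5, 2.12], [-1.47, 1.34], [0.16, 2.42], [-1.27, 4.41], [0.06, 2.06], [-2.6, 2.6]. Speed limits (rad/s): [2.22, 2.22, 2.79, 2.79, 3.14, 3.14, 3.14].

### API

Orientations are given as a unit quaternion [x, y, z, w].
In Python, from bench import sense, read_camera, hand_in gives the robot as it stands. The module is installed in compiled form; this text tells all that it offers.
- The arm moves only by the tool send_rows, never from a script. Its argument "commands" is a list of rows, each an object of numbers: "dx", "dy", "dz": the shift along the tool's x, y, z in m; "twist": the turn about the tool's z in degrees; "jaw": the closure, from 0 (fully open) to 1 (shut). In form: [{"dx": .., "dy": .., "dz": .., "twist": .., "jaw": ..}, ...]. A call has 1 to 10 rows; each row shifts and turns the pose as measured when the row begins, along the tool's axes as they then stand; what a row does not reach is not made up. A row lasts 1/12 s, in which the tool goes at most 41.7 mm and 7.16 degrees, less where a joint would pass 70% of its speed; a pose out of reach is approached as far as the arm can. A call is refused whole if a number of a shift passes 0.0417 or a number of a turn 7.16, either way. A call with a gripper value outside its range is refused whole. The fingers move at their own pace and stop on an object; the grip force is fixed at half the most. Time passes only in rows, so rows that do not move let the fingers close. It gives the time, the measured TCP pose, the force and the opening at its end, in the units of the state.
- sense(): the state, without advancing time (a new reading comes with each control period).
- read_camera(name): name is "scene" or "top" or "wrist"; returns a dict with "pixels" (480x640x3 uint8, red, green, blue), "fx", "fy", "cx", "cy" (pixels), "cam_to_world" (4x4, takes a point from camera to world coordinates); the wrist camera has in their place "T_tool_cam" (4x4, takes a point from camera to tool coordinates, whose origin is the TCP and whose axes are the flange's). Camera axes: x right, y down, z forward; pixel columns grow to the right and rows downward; lengths in mm; the calibration is good to about 2 mm. A picture is of the moment at which its call begins: read the wrist's pose just before it. There is no depth.
- hand_in(): hands the job in, once; it reports no verdict.
The state is a dict: "time": time; "q": joint angles; "joint_vel": joint speeds; "joint_torque": joint torques, N m; "eef_pos": TCP position; "tool_rot": TCP orientation; "contact_force": force on the tool from outside, world axes, zero at the start; "moment": the same for the moment, N m; "grip_width": finger opening in mm.
Only numpy, scipy, OpenCV 4.12 (cv2) and the standard library are available. Lean on these libraries where they do the work, as an engineer would, in place of code of your own. Each camera call takes 0.05 s, during which the arm holds its last target. There are 200 camera calls.

## Working session

There is one attempt and no reset: what is moved stays moved. The work goes in short steps, Python scripts to look and compute and a tool call to move; the robot and the scene stay as the last step left them, time stands still between calls to the robot, and variables do not carry over. Pictures are saved under pics/ and viewed, about 8 in all and at most 12, crops included, and the job is handed in when it is done.

Besides the shell and the picture viewer there is one more tool, called after ">>>" as name(argument=value, ...), one argument or row to a line, values as JSON. send_rows: Moves the arm, as the interface text tells. Its arguments: {"type":"object","properties":{"commands":{"type":"array"}},"required":["commands"]}

```bash
mkdir -p pics; cat > h.py <<'E'
import numpy as np, cv2
from bench import sense, read_camera, hand_in
from scipy.spatial.transform import Rotation as R
def save(c,fn): cv2.imwrite('pics/'+fn,c['pixels'][:,:,::-1])
def ray(c,u,v,z):
    T=np.array(c['cam_to_world']);d=T[:3,:3]@np.array([(u-c['cx'])/c['fx'],(v-c['cy'])/c['fy'],1]);o=T[:3,3]
    return o+d*(z-o[2])/d[2]
def proj(c,p):
    T=np.linalg.inv(np.array(c['cam_to_world']));q=T[:3,:3]@np.array(p)+T[:3,3]
    return c['fx']*q[0]/q[2]+c['cx'],c['fy']*q[1]/q[2]+c['cy']
E
python3 - <<'E'
from h import *
s=sense();print(s)
c=read_camera('top');save(c,'top1.png');print(c['fx'],c['cx'],c['cy'],c['cam_to_world'])
c=read_camera('scene');save(c,'scene1.png');print(c['fx'],c['cam_to_world'])
print(R.from_quat(s['tool_rot']).as_matrix().round(3))
E
```

```text
{'time': 0.0, 'q': array([-1.18262832,  0.33289225, -0.06472874,  1.46090605,  0.02157973,
        1.34987318, -0.08850529]), 'joint_vel': array([-7.88620985e-05, -3.53328102e-04, -6.79978013e-04, -9.14406935e-04,
        1.74991278e-03, -8.70251778e-04,  1.11196213e-04]), 'joint_torque': array([-2.31574331e-04, -6.23238730e+01,  2.42551096e-02, -3.89904714e+01,
       -6.14974299e-02,  3.96132516e-02,  1.62113674e-04]), 'eef_pos': array([249.41849158, 572.71070657, 243.75808019]), 'tool_rot': array([ 2.03924620e-01,  9.78986348e-01, -6.80742765e-04, -1.25282545e-04]), 'contact_force': array([ 0.36482308, -0.06821904, -0.64205958]), 'moment': array([ 0.0281754 , -0.02324625,  0.02284812]), 'grip_width': 87.01341317043868}
511.144937833545 321.01701957307324 238.91578709181056 [[-2.25528878e-02 -9.95071550e-01  9.65607489e-02  4.53991386e+02]
 [-9.99656564e-01  2.11560713e-02 -1.54652661e-02  6.83993965e+01]
 [ 1.33462002e-02 -9.68763729e-02 -9.95206937e-01  1.13718003e+03]
 [ 0.00000000e+00  0.00000000e+00  0.00000000e+00  1.00000000e+00]]
460.8887557629747 [[ 8.10825859e-01 -2.72666055e-01  5.17894439e-01  5.74213955e+01]
 [-5.84940737e-01 -4.07966704e-01  7.01004638e-01 -6.01293122e+02]
 [ 2.01435184e-02 -8.71330242e-01 -4.90283436e-01  5.07331437e+02]
 [ 0.00000000e+00  0.00000000e+00  0.00000000e+00  1.00000000e+00]]
[[-0.917  0.399 -0.001]
 [ 0.399  0.917 -0.001]
 [-0.    -0.001 -1.   ]]
```

View pics/top1.png

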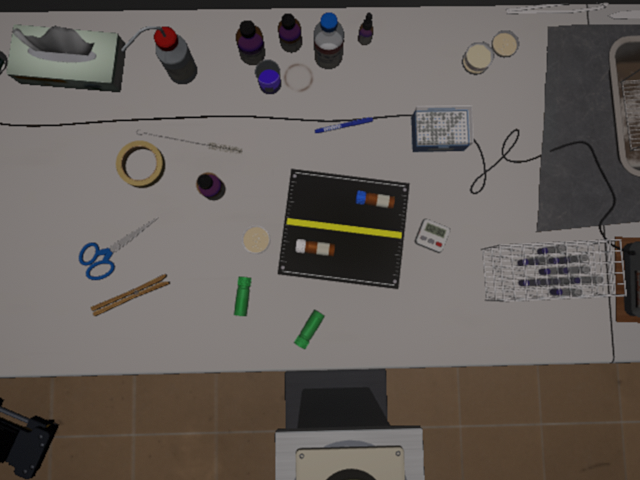

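View pics/scene1.png

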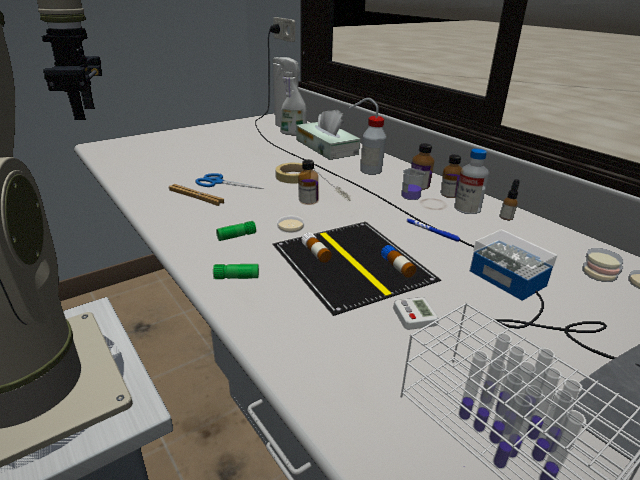

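The top view shows the mat with corners near (292,170), (409,184), (398,288) and (279,273), and its yellow band from (288,222) to (402,235). The blue-capped vial is at about (375,200), on the far side. The white-capped vial is at about (315,248), on the near side. The two green cylinders at (243,296) and (310,329) are off the mat and not meant. Next I'll measure in an enlarged crop.

```bash
cat > m.py <<'E'
from h import *
def measure(fn=None):
    c=read_camera('top');im=c['pixels'];hsv=cv2.cvtColor(im,cv2.COLOR_RGB2HSV)
    x0,y0,x1,y1=265,160,425,295
    H,S,V=[hsv[:,:,i].astype(int) for i in range(3)]
    box=np.zeros(H.shape,bool);box[y0:y1,x0:x1]=1
    yel=box&(H>24)&(H<35)&(S>150)&(V>90)
    v,u=np.nonzero(yel);W=np.array([ray(c,a,b,3)[:2] for a,b in zip(u,v)])
    vx,vy,px,py=cv2.fitLine(W.astype(np.float32),cv2.DIST_HUBER,0,.01,.01).ravel()
    d=np.array([vx,vy]);d*=np.sign(d[1]);n=np.array([d[1],-d[0]]) # mat x
    p=np.array([px,py])
    t=(W-p)@d;p=p+d*(t.min()+t.max())/2
    print('band mid',p.round(1),'dir',d.round(4),'yaw',np.degrees(np.arctan2(n[1],n[0])).round(2),'len',np.ptp(t).round(1))
    if fn: cv2.imwrite('pics/'+fn,cv2.resize(im[y0:y1,x0:x1,::-1],None,fx=5,fy=5,interpolation=cv2.INTER_CUBIC))
    return c,p,d,n,hsv
E
python3 - <<'E'
from m import *
c,p,d,n,hsv=measure('crop1.png')
for nm,uv in dict(a=(292,170),b=(409,184),cc=(398,288),dd=(279,273)).items():
    w=ray(c,*uv,3)[:2]-p;print(nm,(w@n).round(1),(w@d).round(1))
E
```

```text
band mid [ 5.878e+02 -5.000e-01] dir [0.1455 0.9894] yaw -8.36 len 259.2
a 116.0 131.5
b 117.4 -134.6
cc -118.1 -135.3
dd -117.8 130.2
```

View pics/crop1.png

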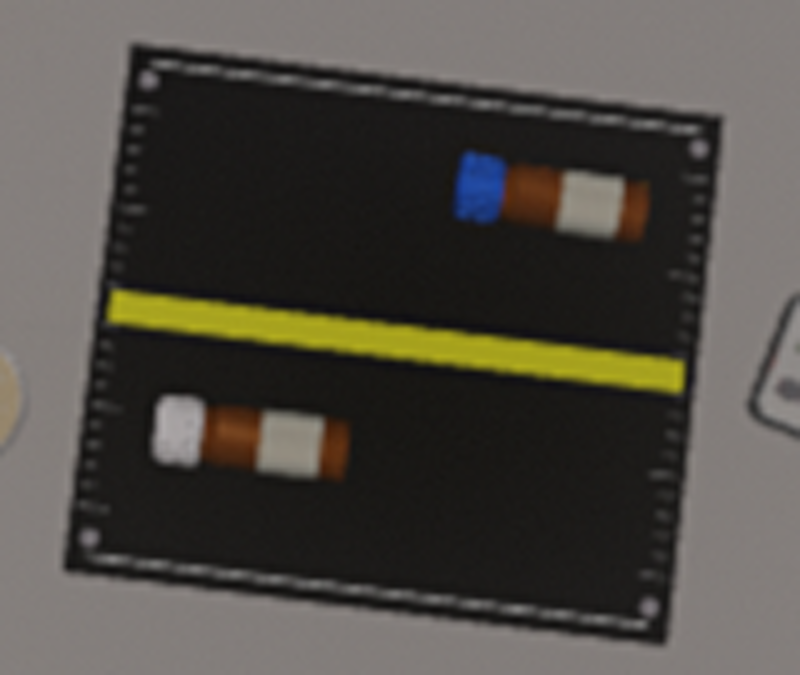

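The crop confirms both targets. The blue cap is at crop (480,187), with its body running to (647,210). The white cap is at (180,431), with its body running to (348,451).

```bash
cat >> m.py <<'E'
def vials(c,p,d,n,hsv):
    H,S,V=[hsv[:,:,i].astype(int) for i in range(3)]
    # mat interior polygon (mat coords ±108)
    poly=np.array([proj(c,[*(p+n*a+d*b),3]) for a,b in((95,118),(95,-124),(-95,-124),(-95,118))]).round().astype(np.int32)
    m=np.zeros(H.shape,np.uint8);cv2.fillPoly(m,[poly],1)
    yel=cv2.dilate(((H>22)&(H<36)&(S>120)&(V>60)).astype(np.uint8),np.ones((3,3)))
    m=((m>0)&(V>60)&~((yel>0)&False)&~((H>22)&(H<36)&(S>150))).astype(np.uint8)
    k,l,st,ce=cv2.connectedComponentsWithStats(m)
    for i in range(1,k):
        if st[i,4]<80: continue
        v,u=np.nonzero(l==i)
        W=np.array([ray(c,a,b,17)[:2] for a,b in zip(u,v)]).astype(np.float32)
        (cx,cy),wh,an=cv2.minAreaRect(W);B=cv2.boxPoints(((cx,cy),wh,an))
        e=max(B[1]-B[0],B[2]-B[1],key=np.linalg.norm);e=e/np.linalg.norm(e);e*=np.sign(e[1])
        q=np.array([cx,cy])-p
        print('vial world',round(cx,1),round(cy,1),'mat x',(q@n).round(1),'y',(q@d).round(1),'size',np.round(wh,1),
          'axis angle to band deg',np.degrees(np.arctan2(e@n,e@d)).round(1),'roll-dir yaw deg',np.degrees(np.arctan2(-e[0],e[1])).round(1),'hue',np.median(H[l==i]))
E
python3 - <<'E'
from m import *
vials(*measure())
E
```

```text
band mid [ 5.878e+02 -5.000e-01] dir [0.1455 0.9894] yaw -8.36 len 259.2
vial world 648.0 -70.4 mat x 69.7 y -60.4 size [86.2 30.7] axis angle to band deg 2.4 roll-dir yaw deg -10.7 hue 20.0
vial world 543.7 65.5 mat x -53.3 y 58.9 size [85.8 30.9] axis angle to band deg 0.8 roll-dir yaw deg -9.1 hue 13.0
```

>>> send_rows(
  commands=[
    {"dx":0,"dy":0,"dz":0,"twist":-5,"jaw":0.5},
    {"dx":0,"dy":0,"dz":0,"twist":-5,"jaw":0.5},
    {"dx":0,"dy":0,"dz":0,"twist":-5,"jaw":0.5},
    {"dx":-0.024,"dy":-0.029,"dz":0,"twist":0,"jaw":0.5},
    {"dx":-0.024,"dy":-0.029,"dz":0,"twist":0,"jaw":0.5},
    {"dx":-0.024,"dy":-0.029,"dz":0,"twist":0,"jaw":0.5},
    {"dx":-0.024,"dy":-0.029,"dz":0,"twist":0,"jaw":0.5},
    {"dx":-0.024,"dy":-0.029,"dz":0,"twist":0,"jaw":0.5},
    {"dx":-0.024,"dy":-0.029,"dz":0,"twist":0,"jaw":0.5},
    {"dx":-0.024,"dy":-0.029,"dz":0,"twist":0,"jaw":0.5},
  ],
)

```text
time: 1.03
eef_pos: [385.8, 347.0, 240.1]
tool_rot: [0.059, 0.998, -0.001, -0.003]
contact_force: [1.1, -0.1, -0.3]
grip_width: 43.9
```

>>> send_rows(
  commands=[
    {"dx":-0.024,"dy":-0.029,"dz":0,"twist":0.8,"jaw":0.5},
    {"dx":-0.024,"dy":-0.029,"dz":0,"twist":0.8,"jaw":0.5},
    {"dx":-0.024,"dy":-0.029,"dz":0,"twist":0,"jaw":0.5},
    {"dx":-0.024,"dy":-0.029,"dz":0,"twist":0,"jaw":0.5},
    {"dx":-0.024,"dy":-0.029,"dz":0,"twist":0,"jaw":0.5},
    {"dx":-0.024,"dy":-0.029,"dz":0,"twist":0,"jaw":0.5},
    {"dx":-0.024,"dy":-0.029,"dz":0.01,"twist":0,"jaw":0.5},
    {"dx":-0.024,"dy":-0.029,"dz":0.01,"twist":0,"jaw":0.5},
    {"dx":-0.024,"dy":-0.029,"dz":0.01,"twist":0,"jaw":0.5},
    {"dx":-0.024,"dy":-0.029,"dz":0.01,"twist":0,"jaw":0.5},
  ],
)

```text
time: 1.87
eef_pos: [589.2, 7.6, 201.4]
tool_rot: [0.073, 0.997, 0.001, 0.0]
contact_force: [0.5, 1.0, -0.0]
grip_width: 43.4
```

```bash
cat > g.py <<'E'
import sys
from h import *
# python3 g.py X Y Z [yaw]: moves to TCP target in tool axes
s=sense();M=R.from_quat(s['tool_rot']).as_matrix()
t=np.array([float(a) for a in sys.argv[1:4]])
print('pos',s['eef_pos'].round(1),'F',s['contact_force'].round(1),'tool delta mm',(M.T@(t-s['eef_pos'])).round(1),'yawy',np.degrees(np.arctan2(M[0,1],M[1,1])).round(2),'tilt z',M[:2,2].round(3))
E
python3 g.py 655 -72 70
```

```text
pos [589.2   7.6 201.4] F [ 0.5  1.  -0. ] tool delta mm [-76.7 -69.3 131.3] yawy 8.43 tilt z [0.    0.002]
```

>>> send_rows(
  commands=[
    {"dx":-0.019,"dy":-0.017,"dz":0.02,"twist":0,"jaw":0.5},
    {"dx":-0.019,"dy":-0.017,"dz":0.02,"twist":0,"jaw":0.5},
    {"dx":-0.019,"dy":-0.017,"dz":0.02,"twist":0,"jaw":0.5},
    {"dx":-0.019,"dy":-0.017,"dz":0.02,"twist":0,"jaw":0.5},
    {"dx":0,"dy":0,"dz":0.02,"twist":0,"jaw":0.5},
    {"dx":0,"dy":0,"dz":0.02,"twist":0,"jaw":0.5},
    {"dx":0,"dy":0,"dz":0,"twist":0,"jaw":0.5},
  ],
)

```text
time: 2.45
eef_pos: [658.3, -88.2, 73.1]
tool_rot: [0.08, 0.997, -0.002, -0.0]
contact_force: [-1.1, 0.3, -0.6]
grip_width: 43.7
```

```bash
python3 g.py 655 -72 57; python3 - <<'E'
from h import *
save(read_camera('wrist'),'w1.png')
E
```

```text
pos [658.3 -88.2  73.1] F [-1.1  0.3 -0.6] tool delta mm [ 5.8 15.6 16.1] yawy 9.13 tilt z [-0.    -0.004]
```

View pics/w1.png

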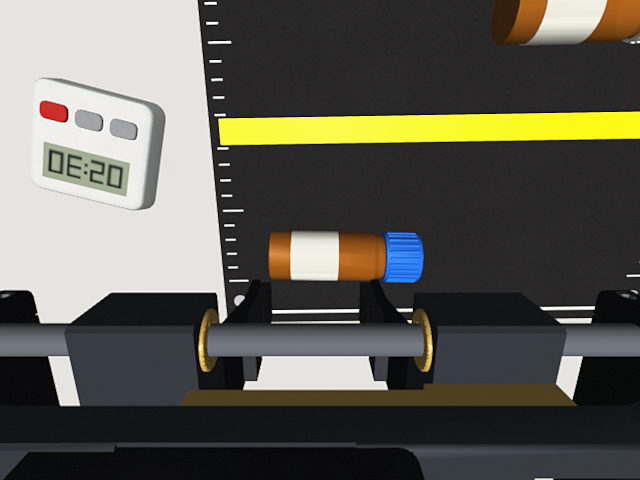

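The wrist view shows the blue vial at about (346,257), with the fingertips at about (258,290) and (375,290), so the tool must go about 15 mm along +y. I'll check the vial's position from this view too.

```bash
cat >> h.py <<'E'
def wcam():
    s=sense();c=read_camera('wrist');T=np.eye(4);T[:3,:3]=R.from_quat(s['tool_rot']).as_matrix();T[:3,3]=s['eef_pos']
    c['cam_to_world']=T@np.array(c['T_tool_cam']);return s,c
E
python3 - <<'E'
from h import *
s,c=wcam();print(c['cam_to_world'].round(2),c['T_tool_cam'])
for uv in [(270,257),(423,257)]: print(ray(c,*uv,17).round(1))
for uv in [(346,232),(346,281)]: print(ray(c,*uv,17).round(1))
for x,y in [(0,0),(9,22),(9,-22),(-9,22)]: 
  M=R.from_quat(s['tool_rot']).as_matrix();print(x,y,np.round(proj(c,M@[x,y,22]+s['eef_pos'])))
p=np.array([587.8,-.5]);n=np.array([.9894,-.1455])
print('band',[((ray(c,500,v,3)[:2]-p)@n).round(1) for v in (114,141)])
E
```

```text
[[ 1.6000e-01  9.5000e-01  2.8000e-01  5.8239e+02]
 [ 9.9000e-01 -1.5000e-01 -5.0000e-02 -7.6360e+01]
 [-0.0000e+00  2.8000e-01 -9.6000e-01  2.1618e+02]
 [ 0.0000e+00  0.0000e+00  0.0000e+00  1.0000e+00]] [[ 3.28903264e-04 -9.59978634e-01 -2.80073051e-01  7.71619907e+01]
 [ 9.99999853e-01  4.36324533e-04 -3.21198391e-04 -1.19629572e+00]
 [ 4.30546336e-04 -2.80072904e-01  9.59978637e-01 -1.41156650e+02]
 [ 0.00000000e+00  0.00000000e+00  0.00000000e+00  1.00000000e+00]]
[ 644.5 -114.    17. ]
[658.6 -25.1  17. ]
[636.4 -67.8  17. ]
[666.5 -71.8  17. ]
0 0 [318. 300.]
9 22 [362. 283.]
9 -22 [273. 283.]
-9 22 [361. 316.]
band [np.float64(-6.0), np.float64(8.6)]
```

>>> send_rows(
  commands=[
    {"dx":0.002,"dy":0.01,"dz":0.005,"twist":0,"jaw":0.5},
    {"dx":0.002,"dy":0.007,"dz":0.006,"twist":0,"jaw":0.5},
    {"dx":0,"dy":0,"dz":0.004,"twist":0,"jaw":0.5},
    {"dx":0,"dy":0,"dz":0.001,"twist":0,"jaw":0.5},
    {"dx":0,"dy":0,"dz":0,"twist":0,"jaw":0.5},
  ],
)

```text
time: 2.97
eef_pos: [661.7, -64.7, 66.0]
tool_rot: [0.077, 0.997, -0.0, 0.006]
contact_force: [-0.4, 0.4, 0.7]
grip_width: 43.8
```

```bash
python3 g.py 656 -71 53
```

```text
pos [661.7 -64.7  66. ] F [-0.4  0.4  0.7] tool delta mm [ 4.8 -7.1 13. ] yawy 8.83 tilt z [ 0.013 -0.002]
```

>>> send_rows(
  commands=[
    {"dx":0.003,"dy":-0.004,"dz":0.004,"twist":0,"jaw":0.5},
    {"dx":0.002,"dy":-0.003,"dz":0.004,"twist":0,"jaw":0.5},
    {"dx":0,"dy":0,"dz":0.002,"twist":0,"jaw":0.5},
    {"dx":0,"dy":0,"dz":0,"twist":0,"jaw":0.5},
  ],
)

```text
time: 3.3
eef_pos: [655.5, -71.7, 56.1]
tool_rot: [0.077, 0.997, -0.0, 0.007]
contact_force: [0.6, 0.4, 0.7]
grip_width: 43.8
```

```bash
python3 g.py 656 -71 53
```

```text
pos [655.5 -71.7  56.1] F [0.6 0.4 0.7] tool delta mm [-0.3  0.7  3.1] yawy 8.81 tilt z [ 0.014 -0.002]
```

>>> send_rows(
  commands=[
    {"dx":0,"dy":0,"dz":0.002,"twist":0,"jaw":0.5},
    {"dx":0,"dy":0,"dz":0.001,"twist":0,"jaw":0.5},
    {"dx":0,"dy":0,"dz":0.001,"twist":0,"jaw":0.5},
  ],
)

```text
time: 3.55
eef_pos: [656.7, -72.6, 53.4]
tool_rot: [0.077, 0.997, -0.0, 0.009]
contact_force: [-0.8, 0.0, 10.6]
grip_width: 43.7
```

>>> send_rows(
  commands=[
    {"dx":0.003,"dy":0,"dz":0.001,"twist":0,"jaw":0.5},
    {"dx":0.003,"dy":0,"dz":0.001,"twist":0,"jaw":0.5},
    {"dx":0.003,"dy":0,"dz":0.001,"twist":0,"jaw":0.5},
    {"dx":0.003,"dy":0,"dz":0.001,"twist":0,"jaw":0.5},
  ],
)

```text
time: 3.88
eef_pos: [649.4, -71.3, 53.5]
tool_rot: [0.078, 0.997, -0.0, 0.014]
contact_force: [0.9, -0.6, 5.6]
grip_width: 43.1
```

```bash
python3 - <<'E'
from m import *
vials(*measure('crop2.png'))
E
python3 g.py 656 -71 53
```

```text
band mid [593.9  40.6] dir [0.1449 0.9894] yaw -8.33 len 175.5
vial world 606.9 144.5 mat x -2.1 y 104.7 size [ 27.3 188.4] axis angle to band deg -90.0 roll-dir yaw deg 81.7 hue 10.0
vial world 576.2 -64.2 mat x -2.3 y -106.3 size [ 35.6 189.7] axis angle to band deg -90.4 roll-dir yaw deg 82.1 hue 19.0
vial world 543.7 65.6 mat x -53.3 y 17.5 size [85.5 30.9] axis angle to band deg 0.8 roll-dir yaw deg -9.1 hue 12.0
pos [649.1 -71.2  53.4] F [ 0.2 -0.2  6.5] tool delta mm [-6.8  1.3  0.6] yawy 8.9 tilt z [ 0.027 -0.002]
```

View pics/crop2.png

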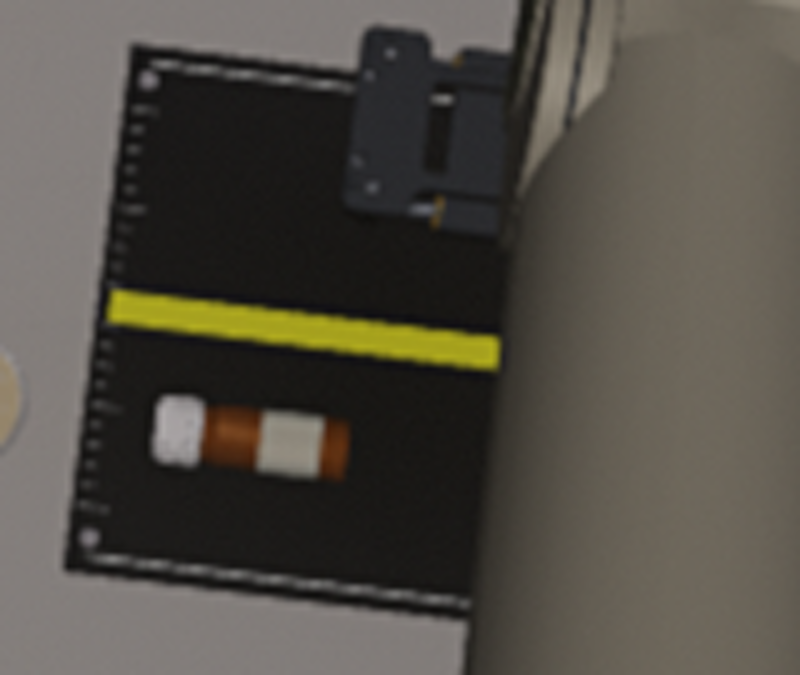

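>>> send_rows(
  commands=[
    {"dx":0.004,"dy":0,"dz":0.001,"twist":0,"jaw":0.5},
    {"dx":0.004,"dy":0,"dz":0.001,"twist":0,"jaw":0.5},
    {"dx":0.004,"dy":0,"dz":0.001,"twist":0,"jaw":0.5},
    {"dx":0.004,"dy":0,"dz":0.001,"twist":0,"jaw":0.5},
    {"dx":0.002,"dy":0,"dz":0.001,"twist":0,"jaw":0.5},
    {"dx":0,"dy":0,"dz":0,"twist":0,"jaw":0.5},
  ],
)

```text
time: 4.43
eef_pos: [636.5, -69.0, 53.8]
tool_rot: [0.078, 0.997, 0.0, 0.02]
contact_force: [-0.1, 0.5, 0.5]
grip_width: 43.6
```

```bash
cat > wm.py <<'E'
from h import *
P=np.array([587.8,-.5]);D=np.array([.1455,.9894]);N=np.array([.9894,-.1455])
s,c=wcam();M=R.from_quat(s['tool_rot']).as_matrix()
print('t',round(s['time'],2),'tcp',s['eef_pos'].round(1),'tip mat x',(((s['eef_pos']+22*M[:,2])[:2]-P)@N).round(1),'y',((s['eef_pos'][:2]-P)@D).round(1),'F',s['contact_force'].round(1),'yawy',np.degrees(np.arctan2(M[0,1],M[1,1])).round(2),'tilt',(M[:2,2]@N).round(3),(M[:2,2]@D).round(3))
hsv=cv2.cvtColor(c['pixels'],cv2.COLOR_RGB2HSV);H,S,V=[hsv[:,:,i].astype(int) for i in range(3)]
# band offset
y=(H>24)&(H<35)&(S>180)&(V>150);v,u=np.nonzero(y)
b=0
if len(v)>500:
    W=np.array([(ray(c,a,e,3)[:2]-P)@N for a,e in zip(u[::7],v[::7])]);b=np.median(W);print('band seen at mat x',b.round(1),'spread',np.percentile(W,[2,98]).round(1))
m=((H>5)&(H<20)&(S>140)&(V>60)|(H>100)&(H<118)&(S>150)&(V>80)).astype(np.uint8)
m=cv2.morphologyEx(m,cv2.MORPH_CLOSE,np.ones((3,71)))
k,l,st,ce=cv2.connectedComponentsWithStats(m)
for i in range(1,k):
    if st[i,4]<1500: continue
    v,u=np.nonzero(l==i);W=np.array([[(q:=ray(c,a,e,17)[:2]-P)@N-b,q@D] for a,e in zip(u[::3],v[::3])])
    (cx,cy),wh,an=cv2.minAreaRect(W.astype(np.float32))
    print('blob px',st[i,:4],'mat x,y',round(cx,1),round(cy,1),'size',np.round(wh,1),'ang',round(an,1))
cv2.imwrite('pics/wl.png',c['pixels'][:,:,::-1])
E
python3 wm.py
```

```text
t 4.43 tcp [636.5 -69.   53.8] tip mat x 59.1 y -60.7 F [-0.1  0.5  0.5] yawy 8.9 tilt 0.04 0.003
band seen at mat x 0.4 spread [-6.4  7.4]
blob px [487  15 153  74] mat x,y -53.4 50.9 size [28.2 68.6] ang 0.4
blob px [233 264 168  54] mat x,y 61.5 -60.9 size [91.2 31.7] ang 89.9
```

>>> send_rows(
  commands=[
    {"dx":0,"dy":0,"dz":-0.005,"twist":0,"jaw":0.5},
    {"dx":-0.003,"dy":0,"dz":-0.001,"twist":0,"jaw":0.5},
    {"dx":-0.004,"dy":0,"dz":0,"twist":0,"jaw":0.5},
    {"dx":-0.004,"dy":0,"dz":0,"twist":0,"jaw":0.5},
    {"dx":0,"dy":0,"dz":0,"twist":0,"jaw":0.5},
  ],
)

```text
time: 4.9
eef_pos: [648.3, -70.9, 60.5]
tool_rot: [0.078, 0.997, 0.0, 0.02]
contact_force: [-0.3, -0.7, -0.1]
grip_width: 43.4
```

```bash
python3 wm.py
```

```text
t 4.9 tcp [648.3 -70.9  60.5] tip mat x 71.0 y -60.9 F [-0.3 -0.7 -0.1] yawy 8.9 tilt 0.04 0.003
band seen at mat x 0.3 spread [-6.5  7.3]
blob px [484   0 156  61] mat x,y -51.2 52.3 size [70.6 23.7] ang 89.5
blob px [234 240 166  54] mat x,y 62.1 -61.0 size [90.9 31.4] ang 89.4
```

>>> send_rows(
  commands=[
    {"dx":0.001,"dy":0,"dz":0.005,"twist":0,"jaw":0.5},
    {"dx":0,"dy":0,"dz":0.002,"twist":0,"jaw":0.5},
    {"dx":0.002,"dy":0,"dz":0.001,"twist":0,"jaw":0.5},
    {"dx":0.006,"dy":0,"dz":0.0005,"twist":0,"jaw":0.5},
    {"dx":0.006,"dy":0,"dz":0.0005,"twist":0,"jaw":0.5},
    {"dx":0.006,"dy":0,"dz":0.0005,"twist":0,"jaw":0.5},
    {"dx":0.006,"dy":0,"dz":0.0005,"twist":0,"jaw":0.5},
    {"dx":0.004,"dy":0,"dz":0.0005,"twist":0,"jaw":0.5},
    {"dx":0,"dy":0,"dz":0,"twist":0,"jaw":0.5},
  ],
)

```text
time: 5.7
eef_pos: [623.3, -66.7, 53.5]
tool_rot: [0.078, 0.997, 0.001, 0.028]
contact_force: [0.0, -0.4, 1.1]
grip_width: 43.7
```

```bash
python3 wm.py
```

```text
t 5.7 tcp [623.3 -66.7  53.5] tip mat x 46.0 y -60.3 F [ 0.  -0.4  1.1] yawy 8.89 tilt 0.055 0.005
band seen at mat x 0.5 spread [-6.3  7.6]
blob px [483  49 157  70] mat x,y -53.4 52.7 size [71.6 28. ] ang 89.9
blob px [233 266 168  54] mat x,y 49.6 -60.3 size [90.9 31.7] ang 88.9
```

>>> send_rows(
  commands=[
    {"dx":0,"dy":0,"dz":-0.005,"twist":0,"jaw":0.5},
    {"dx":-0.005,"dy":0,"dz":-0.001,"twist":0,"jaw":0.5},
    {"dx":-0.006,"dy":0,"dz":0,"twist":0,"jaw":0.5},
    {"dx":0,"dy":0,"dz":0.003,"twist":0,"jaw":0.5},
    {"dx":0,"dy":0,"dz":0.003,"twist":0,"jaw":0.5},
  ],
)

```text
time: 6.17
eef_pos: [635.6, -68.6, 53.7]
tool_rot: [0.078, 0.997, 0.001, 0.027]
contact_force: [-1.0, 0.5, 3.8]
grip_width: 43.6
```

```bash
python3 wm.py
```

```text
t 6.17 tcp [635.6 -68.6  53.7] tip mat x 58.3 y -60.4 F [-1.   0.5  3.8] yawy 8.89 tilt 0.054 0.005
band seen at mat x 0.4 spread [-6.4  7.5]
blob px [487  16 153  74] mat x,y -53.3 51.0 size [68.1 28.2] ang 89.9
blob px [231 244 172  56] mat x,y 48.5 -60.4 size [91.5 31.9] ang 87.7
```

>>> send_rows(
  commands=[
    {"dx":0.003,"dy":0,"dz":0.0005,"twist":0,"jaw":0.5},
    {"dx":0.006,"dy":0,"dz":0.0005,"twist":0,"jaw":0.5},
    {"dx":0.006,"dy":0,"dz":0.0005,"twist":0,"jaw":0.5},
    {"dx":0.006,"dy":0,"dz":0.0005,"twist":0,"jaw":0.5},
    {"dx":0.006,"dy":0,"dz":0.0005,"twist":0,"jaw":0.5},
    {"dx":0.003,"dy":0,"dz":0.0003,"twist":0,"jaw":0.5},
    {"dx":0,"dy":0,"dz":0,"twist":0,"jaw":0.5},
    {"dx":0,"dy":0,"dz":-0.005,"twist":0,"jaw":0.5},
    {"dx":0,"dy":0,"dz":0,"twist":0,"jaw":0.5},
  ],
)

```text
time: 6.97
eef_pos: [611.9, -64.5, 58.3]
tool_rot: [0.077, 0.996, 0.001, 0.034]
contact_force: [0.2, -0.3, 0.2]
grip_width: 43.6
```

```bash
python3 wm.py
```

```text
t 6.97 tcp [611.9 -64.5  58.3] tip mat x 34.6 y -59.8 F [ 0.2 -0.3  0.2] yawy 8.88 tilt 0.068 0.006
band seen at mat x 0.6 spread [-6.3  7.7]
blob px [475  79 165  65] mat x,y -53.2 56.0 size [27.8 78.3] ang 0.1
blob px [234 260 165  53] mat x,y 36.8 -60.1 size [91.3 32.1] ang 89.4
```

>>> send_rows(
  commands=[
    {"dx":-0.005,"dy":0,"dz":0,"twist":0,"jaw":0.5},
    {"dx":-0.005,"dy":0,"dz":0,"twist":0,"jaw":0.5},
    {"dx":0,"dy":0,"dz":0.003,"twist":0,"jaw":0.5},
    {"dx":0,"dy":0,"dz":0.002,"twist":0,"jaw":0.5},
    {"dx":0.003,"dy":0,"dz":0.0007,"twist":0,"jaw":0.5},
    {"dx":0.006,"dy":0,"dz":0.0005,"twist":0,"jaw":0.5},
    {"dx":0.006,"dy":0,"dz":0.0005,"twist":0,"jaw":0.5},
    {"dx":0.006,"dy":0,"dz":0.0005,"twist":0,"jaw":0.5},
    {"dx":0.006,"dy":0,"dz":0.0005,"twist":0,"jaw":0.5},
    {"dx":0.003,"dy":0,"dz":0.0003,"twist":0,"jaw":0.5},
  ],
)

```text
time: 7.85
eef_pos: [602.1, -62.6, 53.3]
tool_rot: [0.077, 0.996, 0.001, 0.042]
contact_force: [0.4, 1.0, 5.1]
grip_width: 43.5
```

>>> send_rows(
  commands=[
    {"dx":0,"dy":0,"dz":0,"twist":0,"jaw":0.5},
    {"dx":0,"dy":0,"dz":-0.005,"twist":0,"jaw":0.5},
    {"dx":0,"dy":0,"dz":0,"twist":0,"jaw":0.5},
  ],
)

```text
time: 8.1
eef_pos: [601.6, -62.6, 58.4]
tool_rot: [0.077, 0.996, 0.001, 0.042]
contact_force: [-0.1, 1.0, 1.4]
grip_width: 43.8
```

```bash
python3 wm.py
```

```text
t 8.1 tcp [601.6 -62.6  58.4] tip mat x 24.5 y -59.4 F [-0.1  1.   1.4] yawy 8.86 tilt 0.084 0.007
band seen at mat x 0.7 spread [-6.2  7.8]
blob px [472 103 168  62] mat x,y -53.0 57.4 size [27.5 81.1] ang 0.1
blob px [234 260 164  52] mat x,y 26.8 -59.9 size [91.3 31.8] ang 89.3
```

>>> send_rows(
  commands=[
    {"dx":-0.005,"dy":0,"dz":0,"twist":0,"jaw":0.5},
    {"dx":-0.005,"dy":0,"dz":0,"twist":0,"jaw":0.5},
    {"dx":0,"dy":0,"dz":0.003,"twist":0,"jaw":0.5},
    {"dx":0,"dy":0,"dz":0.002,"twist":0,"jaw":0.5},
    {"dx":0.003,"dy":0,"dz":0.0007,"twist":0,"jaw":0.5},
    {"dx":0.007,"dy":0,"dz":0.0005,"twist":0,"jaw":0.5},
    {"dx":0.007,"dy":0,"dz":0.0005,"twist":0,"jaw":0.5},
    {"dx":0.007,"dy":0,"dz":0.0005,"twist":0,"jaw":0.5},
    {"dx":0.007,"dy":0,"dz":0.0005,"twist":0,"jaw":0.5},
    {"dx":0.003,"dy":0,"dz":0.0003,"twist":0,"jaw":0.5},
  ],
)

```text
time: 8.98
eef_pos: [588.5, -60.0, 53.2]
tool_rot: [0.077, 0.996, 0.001, 0.051]
contact_force: [-0.1, 0.3, 4.4]
grip_width: 43.5
```

>>> send_rows(
  commands=[
    {"dx":0,"dy":0,"dz":0,"twist":0,"jaw":0.5},
    {"dx":0,"dy":0,"dz":-0.005,"twist":0,"jaw":0.5},
    {"dx":0,"dy":0,"dz":0,"twist":0,"jaw":0.5},
  ],
)

```text
time: 9.23
eef_pos: [587.8, -60.0, 58.3]
tool_rot: [0.077, 0.996, 0.001, 0.051]
contact_force: [0.2, -0.4, 0.0]
grip_width: 43.3
```

```bash
python3 wm.py
```

```text
t 9.23 tcp [587.8 -60.   58.3] tip mat x 10.9 y -58.9 F [ 0.2 -0.4  0. ] yawy 8.85 tilt 0.102 0.008
band seen at mat x 0.3 spread [-6.2  7.7]
blob px [469 133 171  60] mat x,y -52.4 58.5 size [28.  86.6] ang 0.0
blob px [234 262 164  52] mat x,y 15.2 -59.5 size [91.6 32.2] ang 89.3
```

>>> send_rows(
  commands=[
    {"dx":-0.006,"dy":0,"dz":0,"twist":0,"jaw":0.5},
    {"dx":-0.006,"dy":0,"dz":0,"twist":0,"jaw":0.5},
    {"dx":0,"dy":0,"dz":0.003,"twist":0,"jaw":0.5},
    {"dx":0,"dy":0,"dz":0.002,"twist":0,"jaw":0.5},
    {"dx":0.003,"dy":0,"dz":0.0007,"twist":0,"jaw":0.5},
    {"dx":0.007,"dy":0,"dz":0.0005,"twist":0,"jaw":0.5},
    {"dx":0.007,"dy":0,"dz":0.0005,"twist":0,"jaw":0.5},
    {"dx":0.007,"dy":0,"dz":0.0005,"twist":0,"jaw":0.5},
    {"dx":0.007,"dy":0,"dz":0.0005,"twist":0,"jaw":0.5},
    {"dx":0.006,"dy":0,"dz":0.0005,"twist":0,"jaw":0.5},
  ],
)

```text
time: 10.12
eef_pos: [575.4, -57.6, 53.0]
tool_rot: [0.077, 0.995, 0.001, 0.061]
contact_force: [-0.3, 0.3, 8.5]
grip_width: 43.4
```

>>> send_rows(
  commands=[
    {"dx":0.002,"dy":0,"dz":0.0003,"twist":0,"jaw":0.5},
    {"dx":0,"dy":0,"dz":0,"twist":0,"jaw":0.5},
    {"dx":0,"dy":0,"dz":-0.005,"twist":0,"jaw":0.5},
    {"dx":0,"dy":0,"dz":-0.005,"twist":0,"jaw":0.5},
    {"dx":0,"dy":0,"dz":0,"twist":0,"jaw":0.5},
  ],
)

```text
time: 10.53
eef_pos: [572.3, -57.3, 63.3]
tool_rot: [0.077, 0.995, 0.001, 0.062]
contact_force: [0.2, -0.7, 0.1]
grip_width: 43.7
```

```bash
python3 wm.py
```

```text
t 10.53 tcp [572.3 -57.3  63.3] tip mat x -4.4 y -58.4 F [ 0.2 -0.7  0.1] yawy 8.86 tilt 0.123 0.01
band seen at mat x 0.7 spread [-6.2  8. ]
blob px [461 163 179  57] mat x,y -52.4 61.2 size [92. 29.] ang 90.0
blob px [236 259 160  52] mat x,y 1.1 -59.0 size [91.1 33.4] ang 89.2
```

View pics/wl.png

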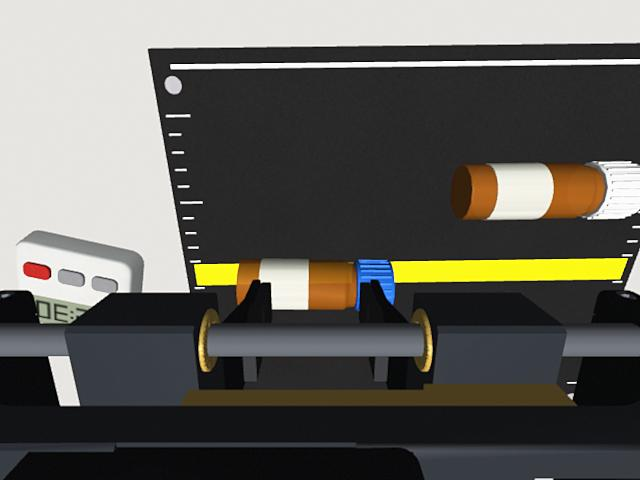

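The picture shows the blue vial lying on the band at (236–395, 285), measured at x ≈ +1 mm and about 1° off. Next is the white vial.

```bash
python3 g.py 532.4 67.3 75
```

```text
pos [572.2 -57.3  62.9] F [ 0.1 -0.5  0.2] tool delta mm [ 56.8 117.1 -17.9] yawy 8.86 tilt z [ 0.123 -0.008]
```

>>> send_rows(
  commands=[
    {"dx":0,"dy":0,"dz":-0.012,"twist":0,"jaw":0.5},
    {"dx":0.005,"dy":0.005,"dz":-0.006,"twist":0,"jaw":0.5},
    {"dx":0.01,"dy":0.02,"dz":0,"twist":0,"jaw":0.5},
    {"dx":0.01,"dy":0.02,"dz":0,"twist":0,"jaw":0.5},
    {"dx":0.01,"dy":0.02,"dz":0,"twist":0,"jaw":0.5},
    {"dx":0.01,"dy":0.02,"dz":0,"twist":0,"jaw":0.5},
    {"dx":0.006,"dy":0.013,"dz":0,"twist":0,"jaw":0.5},
    {"dx":0,"dy":0,"dz":0,"twist":0,"jaw":0.5},
    {"dx":0,"dy":0,"dz":0,"twist":0,"jaw":0.5},
  ],
)

```text
time: 11.33
eef_pos: [532.3, 52.9, 81.0]
tool_rot: [0.078, 0.995, 0.001, 0.063]
contact_force: [-0.9, -1.0, -0.1]
grip_width: 43.7
```

```bash
python3 g.py 532.4 67.3 60;python3 wm.py
```

```text
pos [532.3  52.9  81. ] F [-0.9 -1.  -0.1] tool delta mm [ 4.8 14.  20.7] yawy 8.97 tilt z [ 0.126 -0.008]
t 11.33 tcp [532.3  52.9  81. ] tip mat x -59.9 y 44.7 F [-0.9 -1.  -0.1] yawy 8.97 tilt 0.125 0.01
blob px [264 251 111  47] mat x,y -51.0 46.7 size [31.6 68.3] ang 0.0
```

>>> send_rows(
  commands=[
    {"dx":0.002,"dy":0.007,"dz":0.006,"twist":0,"jaw":0.5},
    {"dx":0.002,"dy":0.006,"dz":0.006,"twist":0,"jaw":0.5},
    {"dx":0,"dy":0,"dz":0.005,"twist":0,"jaw":0.5},
    {"dx":0,"dy":0,"dz":0.003,"twist":0,"jaw":0.5},
    {"dx":0,"dy":0,"dz":0,"twist":0,"jaw":0.5},
  ],
)

```text
time: 11.8
eef_pos: [533.8, 64.2, 59.0]
tool_rot: [0.081, 0.995, 0.0, 0.063]
contact_force: [0.1, 0.3, 0.5]
grip_width: 43.2
```

```bash
python3 wm.py
```

```text
t 11.8 tcp [533.8  64.2  59. ] tip mat x -60.1 y 56.2 F [0.1 0.3 0.5] yawy 9.24 tilt 0.126 0.009
blob px [238 268 122  51] mat x,y -50.8 45.9 size [32.2 68.8] ang 0.1
```

>>> send_rows(
  commands=[
    {"dx":0.002,"dy":0.001,"dz":0.003,"twist":0,"jaw":0.5},
    {"dx":0.001,"dy":0,"dz":0.002,"twist":0,"jaw":0.5},
    {"dx":0,"dy":0,"dz":0.001,"twist":0,"jaw":0.5},
    {"dx":0,"dy":0,"dz":0.001,"twist":0,"jaw":0.5},
  ],
)

```text
time: 12.18
eef_pos: [532.5, 64.6, 51.8]
tool_rot: [0.082, 0.995, 0.0, 0.064]
contact_force: [-2.0, -1.0, 14.2]
grip_width: 43.3
```

```bash
python3 wm.py
```

```text
t 12.18 tcp [532.5  64.6  51.8] tip mat x -61.4 y 56.3 F [-2.  -1.  14.2] yawy 9.34 tilt 0.127 0.009
band seen at mat x 3.6 spread [-2.3  8.7]
blob px [235 277 125  47] mat x,y -56.2 45.8 size [68.4 29.4] ang 88.6
```

>>> send_rows(
  commands=[
    {"dx":-0.003,"dy":0,"dz":0.0003,"twist":0,"jaw":0.5},
    {"dx":-0.006,"dy":0,"dz":0.0009,"twist":0,"jaw":0.5},
    {"dx":-0.006,"dy":0,"dz":0.0009,"twist":0,"jaw":0.5},
    {"dx":-0.006,"dy":0,"dz":0.0009,"twist":0,"jaw":0.5},
  ],
)

```text
time: 12.57
eef_pos: [556.4, 61.0, 53.6]
tool_rot: [0.082, 0.994, 0.001, 0.066]
contact_force: [0.2, -0.5, 6.4]
grip_width: 43.5
```

```bash
python3 wm.py
```

```text
t 12.57 tcp [556.4  61.   53.6] tip mat x -37.2 y 56.3 F [ 0.2 -0.5  6.4] yawy 9.33 tilt 0.131 0.011
band seen at mat x -3.7 spread [-6.  -0.9]
blob px [233 255 129  54] mat x,y -34.8 45.4 size [68.5 32.1] ang 89.5
```

>>> send_rows(
  commands=[
    {"dx":0,"dy":0,"dz":0,"twist":0,"jaw":0.5},
    {"dx":0,"dy":0,"dz":-0.006,"twist":0,"jaw":0.5},
    {"dx":0.002,"dy":0,"dz":0,"twist":0,"jaw":0.5},
    {"dx":0,"dy":0,"dz":0,"twist":0,"jaw":0.5},
  ],
)

```text
time: 12.95
eef_pos: [555.2, 60.7, 59.3]
tool_rot: [0.082, 0.994, 0.001, 0.066]
contact_force: [-0.4, -0.2, -0.5]
grip_width: 43.6
```

```bash
sed -i 's/if len(v)>500:/if 0:/' wm.py; python3 wm.py
```

```text
t 12.95 tcp [555.2  60.7  59.3] tip mat x -38.3 y 55.8 F [-0.4 -0.2 -0.5] yawy 9.39 tilt 0.131 0.01
blob px [237 255 124  51] mat x,y -37.8 45.9 size [68.4 31.1] ang 88.5
```

View pics/wl.png

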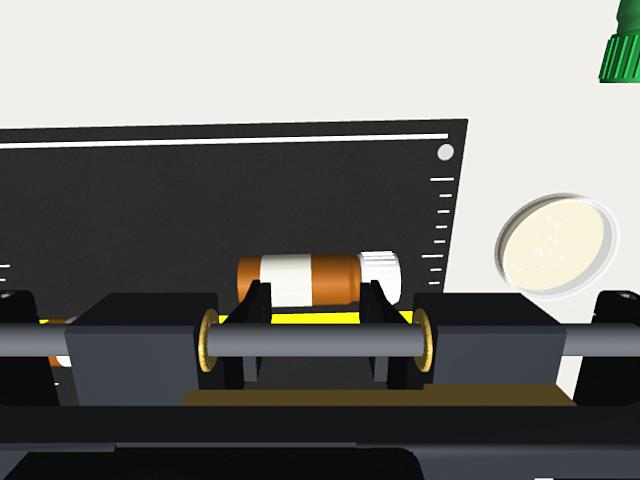

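The picture shows the white vial at (237–400, 280), now about 39 mm short of the band and still straight. The petri dish at (555,245) is undisturbed.

>>> send_rows(
  commands=[
    {"dx":0.005,"dy":0,"dz":0,"twist":0,"jaw":0.5},
    {"dx":0.0055,"dy":0,"dz":0,"twist":0,"jaw":0.5},
    {"dx":0,"dy":0,"dz":0.003,"twist":0,"jaw":0.5},
    {"dx":0,"dy":0,"dz":0.002,"twist":0,"jaw":0.5},
    {"dx":0,"dy":0,"dz":0.001,"twist":0,"jaw":0.5},
    {"dx":0,"dy":0,"dz":0.0005,"twist":0,"jaw":0.5},
  ],
)

```text
time: 13.5
eef_pos: [544.7, 62.8, 51.5]
tool_rot: [0.082, 0.994, 0.001, 0.067]
contact_force: [-1.8, -0.7, 11.6]
grip_width: 43.5
```

```bash
python3 wm.py
```

```text
t 13.5 tcp [544.7  62.8  51.5] tip mat x -49.0 y 56.3 F [-1.8 -0.7 11.6] yawy 9.35 tilt 0.133 0.01
blob px [235 279 125  45] mat x,y -39.6 45.6 size [67.8 28.2] ang 88.5
```

>>> send_rows(
  commands=[
    {"dx":-0.003,"dy":0,"dz":0.0003,"twist":0,"jaw":0.5},
    {"dx":-0.006,"dy":0,"dz":0.0009,"twist":0,"jaw":0.5},
    {"dx":-0.006,"dy":0,"dz":0.0009,"twist":0,"jaw":0.5},
    {"dx":-0.006,"dy":0,"dz":0.0009,"twist":0,"jaw":0.5},
    {"dx":0,"dy":0,"dz":0,"twist":0,"jaw":0.5},
    {"dx":0,"dy":0,"dz":-0.006,"twist":0,"jaw":0.5},
    {"dx":0.002,"dy":0,"dz":0,"twist":0,"jaw":0.5},
    {"dx":0,"dy":0,"dz":0,"twist":0,"jaw":0.5},
  ],
)

```text
time: 14.22
eef_pos: [567.0, 59.1, 59.1]
tool_rot: [0.082, 0.994, 0.001, 0.069]
contact_force: [0.1, -0.2, 0.7]
grip_width: 43.6
```

```bash
python3 wm.py
```

```text
t 14.22 tcp [567.   59.1  59.1] tip mat x -26.2 y 55.9 F [ 0.1 -0.2  0.7] yawy 9.38 tilt 0.137 0.011
blob px [237 256 124  51] mat x,y -24.1 45.7 size [31.5 68.8] ang 0.0
```

>>> send_rows(
  commands=[
    {"dx":0.005,"dy":0,"dz":0,"twist":0,"jaw":0.5},
    {"dx":0.0045,"dy":0,"dz":0,"twist":0,"jaw":0.5},
    {"dx":0,"dy":0,"dz":0.003,"twist":0,"jaw":0.5},
    {"dx":0,"dy":0,"dz":0.002,"twist":0,"jaw":0.5},
    {"dx":0,"dy":0,"dz":0.001,"twist":0,"jaw":0.5},
    {"dx":0,"dy":0,"dz":0.0005,"twist":0,"jaw":0.5},
  ],
)

```text
time: 14.77
eef_pos: [557.7, 61.0, 51.4]
tool_rot: [0.082, 0.994, 0.002, 0.07]
contact_force: [-1.5, -1.2, 11.0]
grip_width: 43.4
```

>>> send_rows(
  commands=[
    {"dx":-0.003,"dy":0,"dz":0.0003,"twist":0,"jaw":0.5},
    {"dx":-0.006,"dy":0,"dz":0.0009,"twist":0,"jaw":0.5},
    {"dx":-0.006,"dy":0,"dz":0.0009,"twist":0,"jaw":0.5},
    {"dx":-0.006,"dy":0,"dz":0.0009,"twist":0,"jaw":0.5},
    {"dx":0,"dy":0,"dz":0,"twist":0,"jaw":0.5},
    {"dx":0,"dy":0,"dz":-0.006,"twist":0,"jaw":0.5},
    {"dx":0.002,"dy":0,"dz":0,"twist":0,"jaw":0.5},
    {"dx":0,"dy":0,"dz":0,"twist":0,"jaw":0.5},
  ],
)

```text
time: 15.43
eef_pos: [579.1, 57.4, 58.9]
tool_rot: [0.082, 0.994, 0.002, 0.072]
contact_force: [0.7, 0.3, -0.7]
grip_width: 43.2
```

```bash
python3 wm.py
```

```text
t 15.43 tcp [579.1  57.4  58.9] tip mat x -13.9 y 56.0 F [ 0.7  0.3 -0.7] yawy 9.37 tilt 0.142 0.013
blob px [  0 257 361  61] mat x,y -10.3 -21.8 size [ 32.7 204.1] ang 0.7
```

>>> send_rows(
  commands=[
    {"dx":0.005,"dy":0,"dz":0,"twist":0,"jaw":0.5},
    {"dx":0.004,"dy":0,"dz":0,"twist":0,"jaw":0.5},
    {"dx":0,"dy":0,"dz":0.003,"twist":0,"jaw":0.5},
    {"dx":0,"dy":0,"dz":0.002,"twist":0,"jaw":0.5},
    {"dx":0,"dy":0,"dz":0.001,"twist":0,"jaw":0.5},
    {"dx":0,"dy":0,"dz":0.0005,"twist":0,"jaw":0.5},
  ],
)

```text
time: 15.98
eef_pos: [570.5, 59.2, 51.5]
tool_rot: [0.082, 0.994, 0.002, 0.072]
contact_force: [-1.7, -0.6, 9.7]
grip_width: 43.6
```

>>> send_rows(
  commands=[
    {"dx":-0.003,"dy":0,"dz":0.0003,"twist":0,"jaw":0.5},
    {"dx":-0.006,"dy":0,"dz":0.0009,"twist":0,"jaw":0.5},
    {"dx":-0.006,"dy":0,"dz":0.0009,"twist":0,"jaw":0.5},
    {"dx":-0.004,"dy":0,"dz":0.0006,"twist":0,"jaw":0.5},
    {"dx":0,"dy":0,"dz":0,"twist":0,"jaw":0.5},
    {"dx":0,"dy":0,"dz":-0.006,"twist":0,"jaw":0.5},
    {"dx":0,"dy":0,"dz":-0.02,"twist":0,"jaw":0.5},
    {"dx":0,"dy":0,"dz":-0.02,"twist":0,"jaw":0.5},
    {"dx":0,"dy":0,"dz":-0.02,"twist":0,"jaw":0.5},
    {"dx":0,"dy":0,"dz":0,"twist":0,"jaw":0.5},
  ],
)

```text
time: 16.82
eef_pos: [580.5, 55.5, 118.6]
tool_rot: [0.082, 0.994, 0.001, 0.071]
contact_force: [-0.6, 0.5, 0.5]
grip_width: 43.5
```

```bash
python3 wm.py
```

```text
t 16.82 tcp [580.5  55.5 118.6] tip mat x -12.3 y 54.4 F [-0.6  0.5  0.5] yawy 9.38 tilt 0.141 0.011
blob px [ 85 232 266  46] mat x,y 1.9 -15.9 size [191.2  33.9] ang 90.0
```

View pics/wl.png

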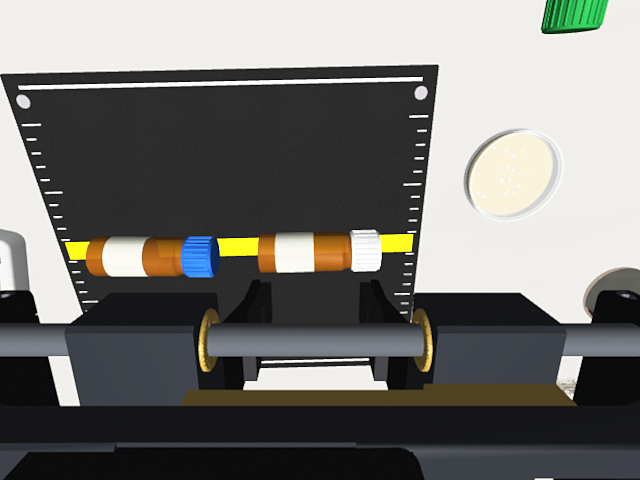

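Both vials look to be on the band, blue at (87–218, 256) and white at (259–381, 251). I'll back the arm off so the top camera can check them.

>>> send_rows(
  commands=[
    {"dx":0,"dy":0,"dz":-0.03,"twist":0,"jaw":0.5},
    {"dx":0,"dy":0,"dz":-0.03,"twist":0,"jaw":0.5},
    {"dx":0,"dy":0,"dz":-0.03,"twist":0,"jaw":0.5},
    {"dx":0.015,"dy":0.029,"dz":0,"twist":0,"jaw":0.5},
    {"dx":0.015,"dy":0.029,"dz":0,"twist":0,"jaw":0.5},
    {"dx":0.015,"dy":0.029,"dz":0,"twist":0,"jaw":0.5},
    {"dx":0.015,"dy":0.029,"dz":0,"twist":0,"jaw":0.5},
    {"dx":0.015,"dy":0.029,"dz":0,"twist":0,"jaw":0.5},
    {"dx":0.015,"dy":0.029,"dz":0,"twist":0,"jaw":0.5},
    {"dx":0.015,"dy":0.029,"dz":0,"twist":0,"jaw":0.5},
  ],
)

```text
time: 17.7
eef_pos: [492.5, 272.7, 189.1]
tool_rot: [0.089, 0.994, -0.003, 0.065]
contact_force: [0.3, 0.2, 0.4]
grip_width: 43.4
```

>>> send_rows(
  commands=[
    {"dx":0.015,"dy":0.029,"dz":0,"twist":0,"jaw":0.5},
    {"dx":0.015,"dy":0.029,"dz":0,"twist":0,"jaw":0.5},
    {"dx":0.015,"dy":0.029,"dz":0,"twist":0,"jaw":0.5},
    {"dx":0.015,"dy":0.029,"dz":0,"twist":0,"jaw":0.5},
    {"dx":0.01,"dy":0.029,"dz":0,"twist":0,"jaw":0.5},
    {"dx":0,"dy":0,"dz":0,"twist":0,"jaw":0.5},
  ],
)

```text
time: 18.2
eef_pos: [438.4, 440.1, 171.8]
tool_rot: [0.084, 0.995, -0.006, 0.06]
contact_force: [-1.1, 0.6, 1.3]
grip_width: 43.4
```

```bash
python3 - <<'E'
from m import *
c,p,d,n,hsv=measure('crop3.png')
p=np.array([587.8,-.5]);d=np.array([.1455,.9894]);n=np.array([.9894,-.1455])
vials(c,p,d,n,hsv)
E
```

```text
band mid [ 5.878e+02 -5.000e-01] dir [0.1456 0.9893] yaw -8.37 len 259.2
vial world 596.2 58.5 mat x -0.2 y 59.6 size [85.  30.3] axis angle to band deg -1.4 roll-dir yaw deg -7.0 hue 17.0
vial world 579.9 -59.0 mat x 0.6 y -59.0 size [89.5 30.3] axis angle to band deg -0.3 roll-dir yaw deg -8.1 hue 20.0
```

View pics/crop3.png

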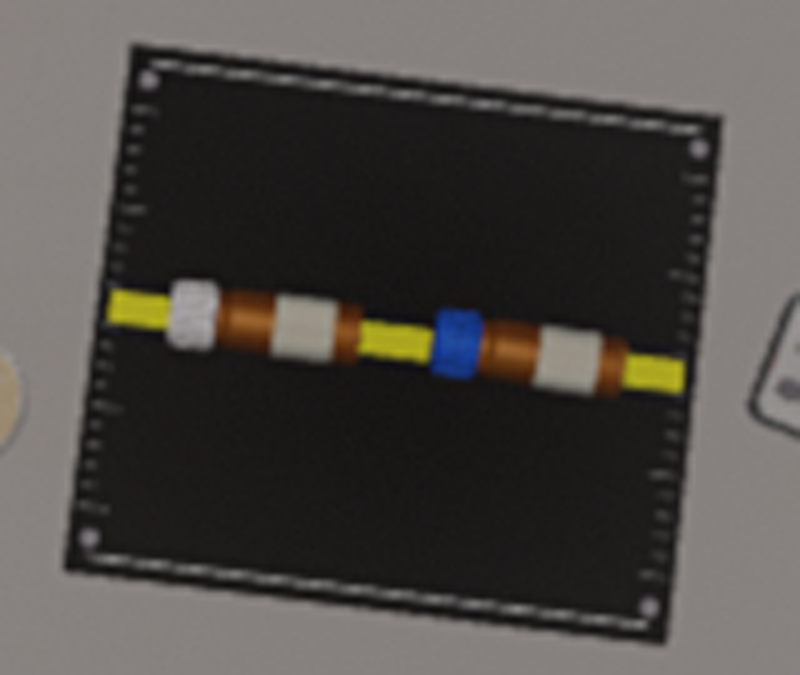

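The crop shows both vials centred on the band, white at (265,320) and blue at (530,352).

```bash
python3 -c "
from bench import *
print(hand_in())"
```

```text
the job is handed in; nothing more can be done
None
```

Both vials are lying along the yellow band, and I handed the job in at about 18 s. I rolled the blue-capped vial on first, in six fingertip strokes, then the white-capped one in four, without gripping or lifting anything.

| Last check (top camera) | Blue-capped vial | White-capped vial |
|---|---|---|
| Distance from band centre (limit 8 mm) | +0.6 mm | −0.2 mm |
| Angle to band (limit 11°) | about 0.3° | about 1.4° |

- **Arm:** it stood well clear of everything before hand-in. The highest contact force I read was about 14 N.
- **Petri dish, timer and bottle:** the dish and timer showed no movement where they appear in the pictures. I did not measure any of the three afterwards. The bottle was outside the last top-camera crop, but nothing touched it as far as I could tell.
- **Tool tilt:** the tool leaned about 8° by the end, because pressing tilted it a little each time. I allowed for this when rolling the white vial.
- **Camera disagreement:** the wrist camera's readings differed from the top camera's by up to about 2 mm when the band was hidden from it. I took the top view as final.

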